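Set and re-lock the hold-down screw of a marking stand

TASK

The little hold-down stand clamps a brass blank for marking, but its foot is set too high. Swing the jam nut's lever counter-clockwise (seen from above) about a sixth of a turn to free the nut, turn the thumb screw clockwise until you feel its rubber foot bear snugly on the blank without crushing it, then swing the lever back clockwise until the jam nut is firmly tight again, without straining it. The foot must still bear snugly at the end; do not shift the blank or the brush, dividers and dishes lying around.

Things in the scene. Friction and masses are not known exactly. Their poses are not given: they have to be found in the camera images.
- stand: dark cast C-frame stand, fixed to the table: base 165 x 110 x 16 mm, column at its +x end, arm with its top 82 mm above the table. Origin on the table straight under the screw's vertical axis; +x runs from the axis towards the column (column face 68 mm from the axis)
- lever_post (a point): grip point (106 mm above the table) of the upright round steel post at the end of the jam nut's lever: 13 mm diameter, standing 87 to 121 mm up, 80 mm from the screw axis; the lever is a 10 mm bar, centre 93 mm up. It swings level about the screw axis and stays where it is left; a push of about 8 to 12 N on the post, square to the lever, makes the nut firmly tight, over 15 N strains it
- nut_axis (a point): the screw axis at the height of lever_post's grip point (centre of the lever's circle)
- nut (a joint): jam nut angle, rad, counter-clockwise from above positive. It meets its washer somewhere between -0.15 and 0.15 (washers differ); above 0.25 it is certainly free (stop at 1.6), below it tightens, the push growing with the angle, and brakes the screw. Freeing takes 2 to 10 N at the post, running loose about 1 N. The nut rises 4 mm per rad
- thumb_bar (a point): centre of the upright steel thumb bar heading the adjuster screw, on the screw axis: 44 mm long (own x), 12 thick (own y, grip across this), 38 high (z); a 26 mm round collar is under it. Clockwise from above lowers bar and foot 5 mm per rad. Free it turns at 0.15 N m; foot force adds 0.005 N m per N, rising steeply (about 1 to 2 N m per rad). On release at most 30 N of foot force stays
- foot: the screw's foot with its domed rubber pad (20 mm diameter), hanging on the screw axis under the arm; origin not on the foot but on the axis, moving up and down with the screw. The pad's underside lies 96 to 100 mm below the centre of the thumb bar (it is worn by an unknown amount). Snug on the blank is 15 to 50 N while turning; over 90 N crushes it
- blank: loose round brass blank, 80 mm diameter, 5 mm thick, 0.2 kg, on the round steel anvil (68 mm diameter) under the foot; origin at the centre of its underside. Its top lies 1.5 to 8.5 mm below the foot at the start, not exactly known: found by feel
- washer: round steel washer (38 mm diameter) between the arm and the jam nut; the nut's clamping force bears on it: about 60 N at a push of 6.5 N on the post, 100 N at 10.5 N, 150 N at 15 N
- brush_mid (a point): centre of the wooden polishing brush 111 x 34 x 16 mm, to be left alone
- dish_mid (a point): centre of a small stack of dishes, 92 mm diameter, 17 to 27 mm high, to be left alone
- divider_mid (a point): centre of the steel dividers 129 x 48 x 10 mm, to be left alone
Not all that is in view belongs to the job. Of the things like the blank, leave any that is green; of the rest the larger one is meant.

How it is judged:
By the outcome, as a careful person would: the job done as asked, in the order asked, and still so for the second after the job is handed in, with the robot touching nothing.
It also fails if it takes over 72 s, if anything falls off the work surface, if the arm or the gripper's body presses on something with over 40 N, if the wrist force passes 120 N, or if a joint passes its speed limit or range.

ROBOT

A 6-joint arm with a two-finger parallel gripper is mounted at the origin on a cart in front of the work surface, level with it; the furniture and walls round the work are solid. World frame = base frame: x ahead of the robot, y to its left, z up, the work surface at z = 0. Lengths are in m, angles in rad, forces in N, time in s.
With the tool pointing down it reaches from about 0.25 to 0.775 m from the base axis. Payload 4 kg.
Tool frame: the origin (TCP) lies midway between the tips of the shut fingers; the grasp point (between the pads) lies 19 mm behind it (bot.grip_depth is the distance from the TCP to the grasp point, in m); z points along the fingers, y is the line along which they close (so a half turn about z gives the same grasp; the last joint's range is limited). The gripper opens to 94 mm and grips with 3 to 60 N. Pads are 16 mm wide; open, the fingers measure 119 mm over their backs; the gripper's body (75 mm by 177 mm) begins 78 mm behind the grasp point.
Start: joints at [1.188, 0.087, 1.371, -0, 1.684, -0.103], TCP at [0.152, 0.529, 0.206] pointing down, gripper open.
Joint ranges: [-3.1, 3.1], [-0.76, 2.03], [0.27, 2.55], [-1.08, 4.22], [0.17, 2.65], [-2.57, 2.57]. Speed limits (rad/s): [2.79, 2.79, 3.14, 3.14, 3.14, 3.14].

INTERFACE

Orientations are given as a unit quaternion [x, y, z, w].
In Python, from plant import bot gives the robot as it stands.
- The arm moves only by the tool jog_arm, never from a script. Its argument "deltas" is a list of rows, each an object of numbers: "gripper": the opening in per cent of the stroke, from 0 (shut) to 100 (fully open); "x", "y", "z": the shift along the tool's x, y, z in m; "twist": the turn about the tool's z in degrees. A call has 1 to 8 rows; each row is the pose to reach, as a shift and turn from the pose commanded when the call began, along the tool's axes at that moment; what a row does not reach only later rows make up. A row lasts 1/8 s, in which the tool goes at most 62.5 mm and 10.7 degrees, less where a joint would pass 70% of its speed; a pose out of reach is approached as far as the arm can. A call with a gripper value outside its range is refused whole. The fingers move at their own pace and stop on an object; "squeeze" is the grip in N (left out, the last holds). Time passes only in rows, so rows that repeat a pose let the fingers close. It gives the time, the measured TCP pose, the force, the opening and the grip force at its end, in the units of the state.
- bot.read_state(): the state, without advancing time (a new reading comes with each control period).
- bot.camera(name): name is "scene" or "top" or "wrist"; returns the picture (384x512x3 uint8, red, green, blue); there is no depth.
- bot.get_calibration(name): a dict with "fx", "fy", "cx", "cy" (pixels), "camera_from_world" (4x4, takes a point from world to camera coordinates). Camera axes: x right, y down, z forward; pixel columns grow to the right and rows downward; lengths in m; the calibration is good to about 2 mm. A picture is of the moment at which its call begins: read the wrist's pose just before it. get_calibration takes no time and is no camera call; for the wrist camera it gives the pose at the moment of the call.
- bot.finish_job(): hands the job in; it is judged then, once.
The state is a dict: "time_s": time; "joint_positions": joint angles; "qvel": joint speeds; "joint_efforts": joint torques, N m; "ee_pos": TCP position; "tool_rot": TCP orientation; "contact_force": force on the tool from outside, world axes, zero at the start; "moment": the same for the moment, N m; "gripper_width": finger opening in m; "finger_force": force on a finger pad.
Only numpy, scipy, OpenCV 4.12 (cv2) and the standard library are available. Lean on these libraries where they do the work, as an engineer would, in place of code of your own. Each camera call takes 0.05 s, during which the arm holds its last target. There are 200 camera calls.

## Working session

There is one attempt and no reset: what is moved stays moved. The work goes in short steps, Python scripts to look and compute and a tool call to move; the robot and the scene stay as the last step left them, time stands still between calls to the robot, and variables do not carry over. Pictures are saved under pics/ and viewed, at most 10 in all, crops included, and the job is handed in when it is done.

Besides the shell and the picture viewer there is one more tool, called after "Call:" as name([rows], argument=value, ...), one row to a line, values as JSON. jog_arm: Moves the arm, as the interface text tells. Its arguments: {"type":"object","properties":{"deltas":{"type":"array","items":{"type":"object","properties":{"gripper":{"type":"number"},"x":{"type":"number"},"y":{"type":"number"},"z":{"type":"number"},"twist":{"type":"number"}}}},"squeeze":{"type":"number"}},"required":["deltas"]}

```bash
mkdir -p pics; ls; python3 - <<'E'
from plant import bot
import cv2,numpy as np
s=bot.read_state();print({k:np.round(v,3) for k,v in s.items()})
for n in("scene","top"):
    cv2.imwrite(f"pics/{n}0.png",bot.camera(n)[:,:,::-1]); c=bot.get_calibration(n);print(n,c["fx"],c["cx"],c["cy"],np.round(c["camera_from_world"],3).tolist())
E
```

```text
pics
{'time_s': np.float64(0.0), 'joint_positions': array([ 1.188,  0.088,  1.372, -0.   ,  1.684, -0.103]), 'qvel': array([ 0.   ,  0.   , -0.   , -0.001,  0.   , -0.001]), 'joint_efforts': array([-0.0000e+00, -3.4018e+01, -3.0243e+01,  7.2000e-02,  3.3000e-02,
       -0.0000e+00]), 'ee_pos': array([0.152, 0.528, 0.204]), 'tool_rot': array([ 0.139,  0.99 , -0.001, -0.   ]), 'contact_force': array([ 0.551, -0.066, -0.41 ]), 'moment': array([-0.021, -0.008, -0.031]), 'finger_force': np.float64(0.0), 'gripper_width': np.float64(0.094)}
scene 455.1556855691364 255.02121622778043 187.29143851162533 [[0.794, -0.608, -0.018, -0.419], [-0.4, -0.5, -0.768, 0.288], [0.458, 0.617, -0.64, 1.112], [0.0, 0.0, 0.0, 1.0]]
top 496.46583064223785 247.72193848570475 191.37815154800913 [[0.016, -1.0, -0.001, -0.004], [-0.996, -0.016, -0.084, 0.534], [0.084, 0.002, -0.996, 1.491], [0.0, 0.0, 0.0, 1.0]]
```

View pics/scene0.png

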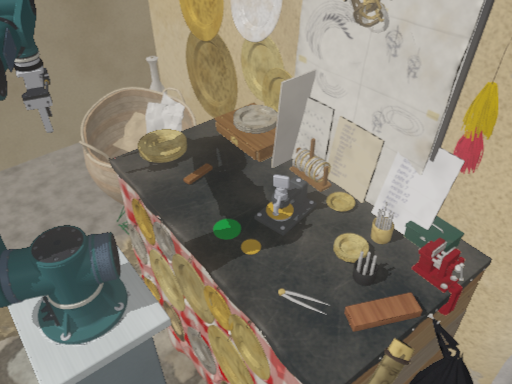

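View pics/top0.png

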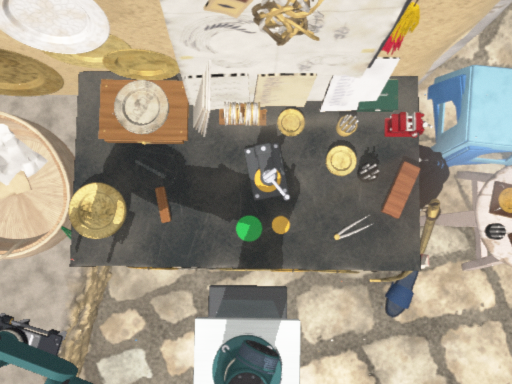

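The stand sits at about (268,178) in the top view and (285,200) in the scene view. The brush is at (164,205), the dividers at (353,228) and the dishes at (341,160). I'll enlarge the stand.

```bash
python3 - <<'E'
import cv2,numpy as np
a=cv2.imread("pics/top0.png")[135:215,230:310];b=cv2.imread("pics/scene0.png")[160:240,245:325]
cv2.imwrite("pics/z0.png",np.hstack([cv2.resize(i,(400,400),interpolation=cv2.INTER_CUBIC) for i in(a,b)]))
E
```

```text
(no output)
```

View pics/z0.png

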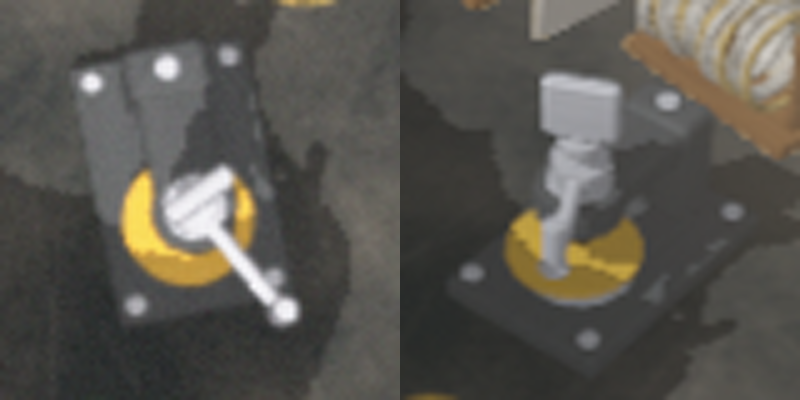

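The zoomed crop shows the thumb bar centred near top (270,174.5) and scene (281,182). The post top is at top (287,197) and the lever points toward −x, −y. I'll triangulate these.

```bash
cat > h.py <<'E'
from plant import bot
import numpy as np,cv2
def ray(n,u,v,c=None):
    c=c or bot.get_calibration(n);T=np.array(c["camera_from_world"]);R=T[:3,:3]
    o=-R.T@T[:3,3];d=R.T@np.array([(u-c["cx"])/c["fx"],(v-c["cy"])/c["fy"],1]);return o,d/np.linalg.norm(d)
def plane(n,u,v,z,c=None):
    o,d=ray(n,u,v,c);return o+d*(z-o[2])/d[2]
def tri(*rs):
    A=sum(np.eye(3)-np.outer(d,d) for o,d in rs);b=sum((np.eye(3)-np.outer(d,d))@o for o,d in rs)
    p=np.linalg.solve(A,b);return p,[np.linalg.norm(np.cross(p-o,d)) for o,d in rs]
def show():
    s=bot.read_state();print({k:np.round(s[k],4).tolist() for k in("time_s","joint_positions","ee_pos","tool_rot","contact_force","moment","gripper_width")})
E
python3 - <<'E'
from h import *
np.set_printoptions(precision=4,suppress=True)
print(tri(ray("top",270,174.5),ray("scene",281,182)))
print("bar ends z.17",plane("top",230+168/5,135+222/5,.16),plane("top",230+232/5,135+175/5,.16))
print("post",plane("top",287,197,.121))
for p in((327,305),(472-400,272),(588-400,340),(735-400,212)):pass
print("base holes top", [plane("top",230+u/5,135+v/5,.016) for u,v in((135,305),(273,275))], [plane("top",230+u/5,135+v/5,.082) for u,v in ((166,68),)])
print("base holes scene",[plane("scene",245+u/5,160+v/5,.016) for u,v in((72,272),(188,340),(333,212))])
E
```

```text
(array([ 0.5742, -0.0589,  0.1337]), [np.float64(0.0013598140835569792), np.float64(0.0013598140835569788)])
bar ends z.17 [ 0.556  -0.0394  0.16  ] [ 0.5829 -0.0747  0.16  ]
post [ 0.5109 -0.1078  0.121 ]
base holes top [array([ 0.5203, -0.0241,  0.016 ]), array([ 0.5401, -0.1084,  0.016 ])] [array([ 0.6559, -0.0393,  0.082 ])]
base holes scene [array([ 0.525 , -0.0254,  0.016 ]), array([ 0.5418, -0.1102,  0.016 ]), array([ 0.6794, -0.0814,  0.016 ])]
```

Call:
jog_arm([
  {"x": -0.02,"y": -0.02,"z": -0.01,"twist": 5,"gripper": 45},
  {"x": -0.06,"y": -0.06,"z": -0.03,"twist": 15,"gripper": 45},
  {"x": -0.1,"y": -0.1,"z": -0.05,"twist": 25,"gripper": 45},
  {"x": -0.14,"y": -0.14,"z": -0.06,"twist": 35,"gripper": 45},
  {"x": -0.18,"y": -0.18,"z": -0.06,"twist": 45,"gripper": 45},
  {"x": -0.22,"y": -0.22,"z": -0.06,"twist": 55,"gripper": 45},
  {"x": -0.26,"y": -0.26,"z": -0.06,"twist": 65,"gripper": 45},
  {"x": -0.3,"y": -0.3,"z": -0.06,"twist": 75,"gripper": 45},
])

```text
time_s: 1.1
ee_pos: [0.3577, 0.1557, 0.2652]
tool_rot: [0.715, 0.699, 0.0, -0.0]
contact_force: [1.3, -0.2, -0.1]
gripper_width: 0.0422
finger_force: 0.0
```

Call:
jog_arm([
  {"x": -0.045,"y": 0.027,"twist": 8},
  {"x": -0.09,"y": 0.055,"twist": 16},
  {"x": -0.135,"y": 0.082,"twist": 25},
  {"x": -0.18,"y": 0.11,"twist": 34},
  {"x": -0.22,"y": 0.135,"twist": 43},
  {"x": -0.25,"y": 0.152,"twist": 49},
  {"x": -0.263,"y": 0.159,"twist": 51},
  {"x": -0.263,"y": 0.159,"twist": 51},
])

```text
validation failed for argument at $.de...
```

```bash
python3 - <<'E'
from h import *
show();c=bot.get_calibration("wrist");np.save("c1.npy",c);i=bot.camera("wrist")
cv2.imwrite("pics/w1.png",i[:,:,::-1])
print(c["fx"],c["cx"],c["cy"],np.round(c["camera_from_world"],4).tolist())
E
```

```text
{'time_s': 1.1, 'joint_positions': [0.2649, -0.2773, 1.5878, 0.0002, 1.8311, 0.2884], 'ee_pos': [0.3577, 0.1557, 0.2652], 'tool_rot': [0.7154, 0.6987, 0.0001, -0.0001], 'contact_force': [1.2973, -0.2477, -0.1322], 'moment': [-0.1104, 0.0744, 0.0224], 'gripper_width': 0.0422}
269.141867805881 254.48170679888523 187.6061335712108 [[0.9997, -0.0248, -0.0012, -0.3532], [-0.0237, -0.9662, 0.2566, 0.1173], [-0.0076, -0.2565, -0.9665, 0.4918], [0.0, 0.0, 0.0, 1.0]]
```

View pics/w1.png

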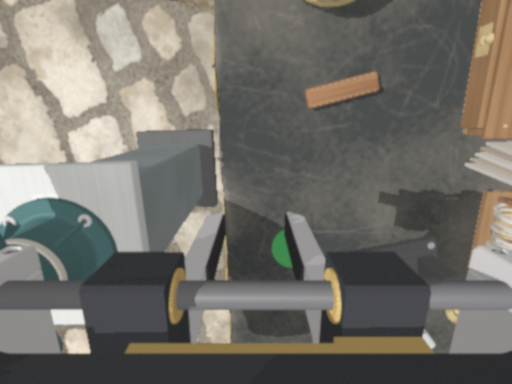

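The picture shows the base, the brush at (342,90) and only an edge of the stand at (430,245). That move was refused because rows need the gripper value, so I'll repeat it.

Call:
jog_arm([
  {"x": -0.045,"y": 0.027,"z": 0,"twist": 8,"gripper": 45},
  {"x": -0.09,"y": 0.055,"z": 0,"twist": 16,"gripper": 45},
  {"x": -0.135,"y": 0.082,"z": 0,"twist": 25,"gripper": 45},
  {"x": -0.18,"y": 0.11,"z": 0,"twist": 34,"gripper": 45},
  {"x": -0.22,"y": 0.135,"z": 0,"twist": 43,"gripper": 45},
  {"x": -0.25,"y": 0.152,"z": 0,"twist": 49,"gripper": 45},
  {"x": -0.263,"y": 0.159,"z": 0,"twist": 51,"gripper": 45},
  {"x": -0.263,"y": 0.159,"z": 0,"twist": 51,"gripper": 45},
])

```text
time_s: 2.15
ee_pos: [0.5115, -0.1083, 0.2648]
tool_rot: [0.946, 0.326, -0.0, -0.001]
contact_force: [0.1, 0.6, 0.7]
gripper_width: 0.0423
finger_force: 0.0
```

```bash
python3 - <<'E'
from h import *
show();c=bot.get_calibration("wrist");np.save("c1.npy",c);i=bot.camera("wrist")
cv2.imwrite("pics/w2.png",i[:,:,::-1])
E
```

```text
{'time_s': 2.15, 'joint_positions': [-0.3174, 0.0237, 1.3208, 0.0006, 1.7987, 0.5903], 'ee_pos': [0.5115, -0.1083, 0.2648], 'tool_rot': [0.9455, 0.3256, -0.0005, -0.0007], 'contact_force': [0.0755, 0.6285, 0.724], 'moment': [-0.0402, 0.1246, 0.0376], 'gripper_width': 0.0423}
```

View pics/w2.png

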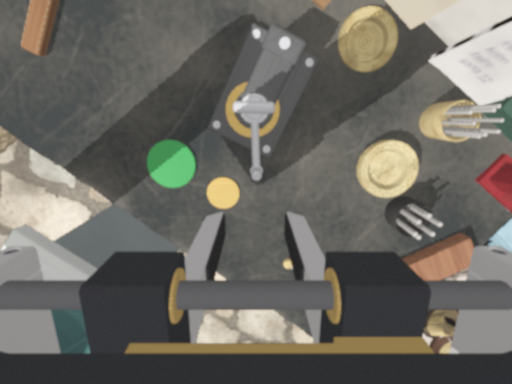

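The wrist view shows the post top at about (257,173), the thumb bar at about (254,105), and the lever nearly straight along the image column.

```bash
python3 - <<'E'
from h import *
np.set_printoptions(precision=4,suppress=True)
c=np.load("c1.npy",allow_pickle=True).item()
i=cv2.imread("pics/w2.png");cv2.imwrite("pics/z2.png",cv2.resize(i[75:195,195:315],(600,600),interpolation=cv2.INTER_CUBIC))
print("post",plane("wrist",257,173,.121,c),tri(ray("top",287,197),ray("wrist",257,173,c)))
print("bar",tri(ray("top",270,174.5),ray("scene",281,182),ray("wrist",254,104,c)))
E
```

```text
post [ 0.5184 -0.1056  0.121 ] (array([ 0.5133, -0.1101,  0.0889]), [np.float64(0.00017717995917417337), np.float64(0.00017717995917413104)])
bar (array([ 0.5771, -0.0561,  0.1305]), [np.float64(0.00414719929891045), np.float64(0.0010749532635691444), np.float64(0.0038117474604368587)])
```

View pics/z2.png

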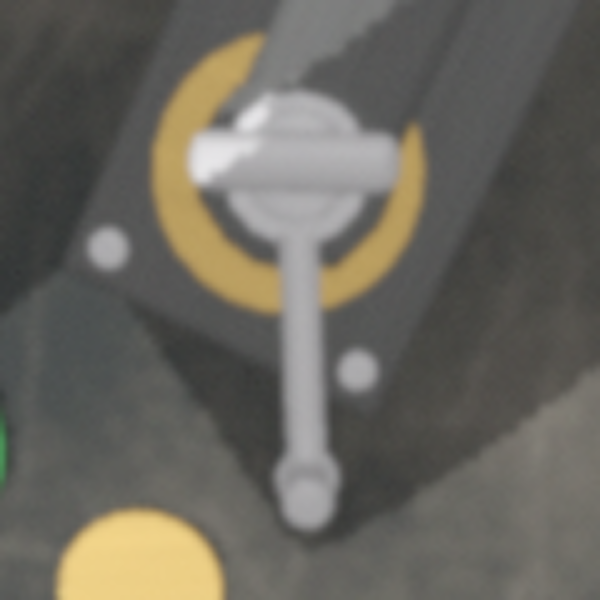

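In the enlarged crop the post top is at (256.4,174.8) and the bar top centre is at (254,107), with the bar running along image x.

```bash
python3 - <<'E'
from h import *
np.set_printoptions(precision=4,suppress=True)
c=np.load("c1.npy",allow_pickle=True).item()
T=np.array(c["camera_from_world"]);print(-T[:3,:3].T@T[:3,3])
P=plane("wrist",256.4,174.8,.121,c);B=plane("wrist",254,107,.15,c)
print("post",P,"bar",B,"dist",np.linalg.norm((P-B)[:2]),np.degrees(np.arctan2(*(P-B)[1::-1])))
a=plane("wrist",195+190/5,107,.15,c);b=plane("wrist",195+400/5,107,.15,c);print(a,b,np.linalg.norm(a-b),np.degrees(np.arctan2(*(b-a)[1::-1])))
h=[plane("wrist",195+u/5,75+v/5,.016,c) for u,v in((108,248),(357,371))];print(h)
print("gold/blank centre",plane("wrist",195+290/5,75+175/5,.03,c))
E
```

```text
[ 0.5707 -0.0621  0.4444]
post [ 0.5162 -0.1064  0.121 ] bar [ 0.5768 -0.0557  0.15  ] dist 0.07900240054164231 -140.05416637428476
[ 0.5632 -0.0383  0.15  ] [ 0.5903 -0.0731  0.15  ] 0.04403598417416469 -52.07776949130625
[array([ 0.5232, -0.0231,  0.016 ]), array([ 0.541 , -0.1078,  0.016 ])]
gold/blank centre [ 0.575  -0.0546  0.03  ]
```

Call:
jog_arm([
  {"x": 0.004,"y": 0.0015,"z": 0.04,"twist": -2,"gripper": 45},
  {"x": 0.004,"y": 0.0015,"z": 0.09,"twist": -2,"gripper": 45},
  {"x": 0.004,"y": 0.0015,"z": 0.13,"twist": -2,"gripper": 45},
  {"x": 0.004,"y": 0.0015,"z": 0.155,"twist": -2,"gripper": 45},
  {"x": 0.004,"y": 0.0015,"z": 0.17,"twist": -2,"gripper": 45},
  {"x": 0.004,"y": 0.0015,"z": 0.174,"twist": -2,"gripper": 45},
  {"x": 0.004,"y": 0.0015,"z": 0.174,"twist": -2,"gripper": 45},
])

```text
time_s: 3.08
ee_pos: [0.5163, -0.1069, 0.0925]
tool_rot: [0.94, 0.342, 0.001, 0.0]
contact_force: [-0.3, -1.4, -0.6]
gripper_width: 0.0426
finger_force: 0.0
```

```bash
python3 - <<'E'
from h import *
show();i=bot.camera("wrist");cv2.imwrite("pics/w3.png",i[:,:,::-1])
E
```

```text
{'time_s': 3.075, 'joint_positions': [-0.3119, 0.0856, 1.5989, 0.0002, 1.4553, 0.5606], 'ee_pos': [0.5163, -0.1069, 0.0925], 'tool_rot': [0.9397, 0.3421, 0.0008, 0.0005], 'contact_force': [-0.2508, -1.3703, -0.6062], 'moment': [-0.0536, 0.1382, -0.0661], 'gripper_width': 0.0426}
```

View pics/w3.png

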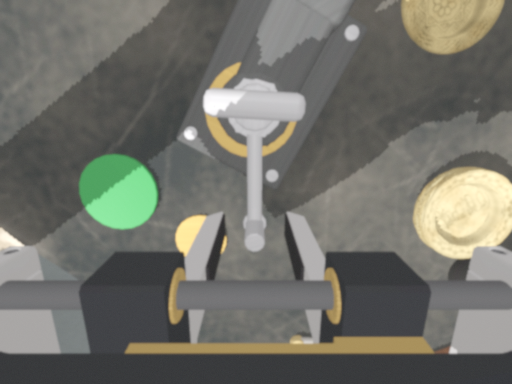

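The post top at (255,241) is centred between the fingers (215 to 295), so I'll close.

Call:
jog_arm([
  {"x": 0,"y": 0,"z": 0,"twist": 0,"gripper": 0},
  {"x": 0,"y": 0,"z": 0,"twist": 0,"gripper": 0},
  {"x": 0,"y": 0,"z": 0,"twist": 0,"gripper": 0},
  {"x": 0,"y": 0,"z": 0,"twist": 0,"gripper": 0},
], squeeze=30)

```text
time_s: 3.62
ee_pos: [0.5158, -0.1071, 0.0917]
tool_rot: [0.94, 0.342, 0.0, 0.0]
contact_force: [0.1, -0.0, 1.5]
gripper_width: 0.0122
finger_force: 30.0
```

```bash
cat > arc.py <<'E'
# arc.py lever_deg start_cmd_x start_cmd_y n step_deg zrate: rows in current tool frame (uses measured yaw)
from h import *
import sys
ang0,n,st=map(float,sys.argv[1:4]);r=float(sys.argv[4]) if len(sys.argv)>4 else .0795
s=bot.read_state();q=s["tool_rot"];X=np.array([2*q[0]**2-1+2*q[3]**2,2*q[0]*q[1]]);Y=np.array([2*q[0]*q[1],-X[0]])
f=lambda a:r*np.array([np.cos(np.radians(a)),np.sin(np.radians(a))])
print("yaw",np.degrees(np.arctan2(Y[1],Y[0])))
for k in range(1,int(n)+1):
    d=f(ang0+k*st)-f(ang0);print(round(k*st,1),"x %.4f y %.4f twist %.1f z %.4f"%(d@X,d@Y,-k*st,-.004*np.radians(k*st)))
E
python3 -c "from h import *;show()"; python3 arc.py -140 8 4
```

```text
{'time_s': 3.625, 'joint_positions': [-0.3125, 0.0865, 1.5998, 0.0001, 1.455, 0.5607], 'ee_pos': [0.5158, -0.1071, 0.0917], 'tool_rot': [0.9398, 0.3417, 0.0001, 0.0], 'contact_force': [0.0894, -0.019, 1.4761], 'moment': [-0.0278, 0.1451, -0.0227], 'gripper_width': 0.0122}
yaw -50.034006787962554
4.0 x 0.0002 y 0.0055 twist -4.0 z -0.0003
8.0 x 0.0008 y 0.0111 twist -8.0 z -0.0006
12.0 x 0.0017 y 0.0165 twist -12.0 z -0.0008
16.0 x 0.0031 y 0.0219 twist -16.0 z -0.0011
20.0 x 0.0048 y 0.0272 twist -20.0 z -0.0014
24.0 x 0.0069 y 0.0323 twist -24.0 z -0.0017
28.0 x 0.0093 y 0.0373 twist -28.0 z -0.0020
32.0 x 0.0121 y 0.0421 twist -32.0 z -0.0022
```

Call:
jog_arm([
  {"x": 0.0002,"y": 0.0055,"z": 0,"twist": -4,"gripper": 0},
  {"x": 0.0008,"y": 0.011,"z": -0.0005,"twist": -8,"gripper": 0},
  {"x": 0.0017,"y": 0.0165,"z": -0.001,"twist": -12,"gripper": 0},
  {"x": 0.003,"y": 0.022,"z": -0.001,"twist": -16,"gripper": 0},
  {"x": 0.005,"y": 0.027,"z": -0.0015,"twist": -20,"gripper": 0},
  {"x": 0.007,"y": 0.0325,"z": -0.002,"twist": -24,"gripper": 0},
  {"x": 0.0095,"y": 0.0375,"z": -0.002,"twist": -28,"gripper": 0},
  {"x": 0.012,"y": 0.042,"z": -0.0025,"twist": -32,"gripper": 0},
])

```text
time_s: 4.62
ee_pos: [0.5516, -0.1314, 0.0933]
tool_rot: [0.809, 0.588, -0.0, -0.001]
contact_force: [0.2, 1.5, -1.0]
gripper_width: 0.0123
finger_force: 30.0
```

```bash
python3 -c "from h import *;show()"; python3 arc.py -108 8 4
```

```text
{'time_s': 4.625, 'joint_positions': [-0.3341, 0.174, 1.4985, 0.0003, 1.4707, -0.0214], 'ee_pos': [0.5516, -0.1314, 0.0933], 'tool_rot': [0.8086, 0.5884, -0.0003, -0.0007], 'contact_force': [0.18, 1.5347, -1.0024], 'moment': [-0.0258, 0.0907, -0.0544], 'gripper_width': 0.0123}
yaw -17.915546773676276
4.0 x 0.0002 y 0.0055 twist -4.0 z -0.0003
8.0 x 0.0008 y 0.0111 twist -8.0 z -0.0006
12.0 x 0.0017 y 0.0165 twist -12.0 z -0.0008
16.0 x 0.0030 y 0.0219 twist -16.0 z -0.0011
20.0 x 0.0048 y 0.0272 twist -20.0 z -0.0014
24.0 x 0.0068 y 0.0323 twist -24.0 z -0.0017
28.0 x 0.0093 y 0.0373 twist -28.0 z -0.0020
32.0 x 0.0120 y 0.0421 twist -32.0 z -0.0022
```

Call:
jog_arm([
  {"x": 0.0002,"y": 0.0055,"z": 0,"twist": -4,"gripper": 0},
  {"x": 0.0008,"y": 0.011,"z": -0.0005,"twist": -8,"gripper": 0},
  {"x": 0.0017,"y": 0.0165,"z": -0.001,"twist": -12,"gripper": 0},
  {"x": 0.003,"y": 0.022,"z": -0.001,"twist": -16,"gripper": 0},
  {"x": 0.005,"y": 0.027,"z": -0.0015,"twist": -20,"gripper": 0},
  {"x": 0.007,"y": 0.0325,"z": -0.002,"twist": -24,"gripper": 0},
  {"x": 0.0095,"y": 0.0375,"z": -0.002,"twist": -28,"gripper": 0},
  {"x": 0.0095,"y": 0.0375,"z": -0.002,"twist": -28,"gripper": 0},
])

```text
time_s: 5.62
ee_pos: [0.5906, -0.1343, 0.0954]
tool_rot: [0.643, 0.766, -0.0, -0.0]
contact_force: [1.4, -1.6, -2.2]
gripper_width: 0.0121
finger_force: 30.0
```

```bash
python3 -c "from h import *;show()"
```

```text
{'time_s': 5.625, 'joint_positions': [-0.3171, 0.2549, 1.3975, -0.0002, 1.4895, -0.4903], 'ee_pos': [0.5906, -0.1343, 0.0954], 'tool_rot': [0.6433, 0.7656, -0.0001, -0.0001], 'contact_force': [1.3504, -1.5504, -2.1947], 'moment': [-0.2225, -0.1479, 0.019], 'gripper_width': 0.0121}
```

Call:
jog_arm([
  {"x": 0,"y": 0,"z": 0,"twist": 0,"gripper": 45},
  {"x": 0,"y": 0,"z": 0,"twist": 0,"gripper": 45},
  {"x": 0,"y": 0,"z": -0.03,"twist": 0,"gripper": 45},
  {"x": 0,"y": 0,"z": -0.07,"twist": 0,"gripper": 45},
  {"x": 0.02,"y": 0,"z": -0.085,"twist": -8,"gripper": 45},
  {"x": 0.055,"y": 0,"z": -0.085,"twist": -18,"gripper": 45},
  {"x": 0.0795,"y": 0,"z": -0.085,"twist": -28,"gripper": 45},
  {"x": 0.0795,"y": 0,"z": -0.085,"twist": -28,"gripper": 45},
])

```text
time_s: 6.62
ee_pos: [0.5765, -0.0546, 0.1815]
tool_rot: [0.439, 0.899, 0.0, 0.0]
contact_force: [0.9, -0.4, 0.5]
gripper_width: 0.042
finger_force: 0.0
```

```bash
python3 - <<'E'
from h import *
show();i=bot.camera("wrist");cv2.imwrite("pics/w4.png",i[:,:,::-1])
E
```

```text
{'time_s': 6.625, 'joint_positions': [-0.1924, 0.157, 1.3406, 0.0002, 1.6431, -0.8552], 'ee_pos': [0.5765, -0.0546, 0.1815], 'tool_rot': [0.4385, 0.8987, 0.0002, 0.0004], 'contact_force': [0.8522, -0.3514, 0.5179], 'moment': [-0.0516, 0.0574, 0.0022], 'gripper_width': 0.042}
```

View pics/w4.png

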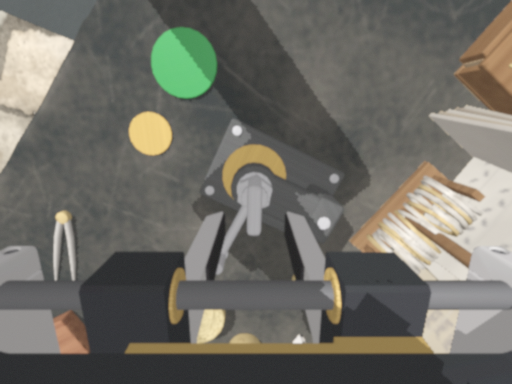

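The bar runs vertically at column 254, midway between the fingers (215 to 295), so I'll descend and grip.

Call:
jog_arm([
  {"x": 0,"y": 0,"z": 0.03,"twist": 0,"gripper": 45},
  {"x": 0,"y": 0,"z": 0.05,"twist": 0,"gripper": 45},
  {"x": 0,"y": 0,"z": 0.063,"twist": 0,"gripper": 45},
  {"x": 0,"y": 0,"z": 0.063,"twist": 0,"gripper": 45},
  {"x": 0,"y": 0,"z": 0.063,"twist": 0,"gripper": 0},
  {"x": 0,"y": 0,"z": 0.063,"twist": 0,"gripper": 0},
  {"x": 0,"y": 0,"z": 0.063,"twist": 0,"gripper": 0},
  {"x": 0,"y": 0,"z": 0.063,"twist": 0,"gripper": 0},
], squeeze=55)

```text
time_s: 7.68
ee_pos: [0.577, -0.0559, 0.1187]
tool_rot: [0.439, 0.899, 0.0, 0.001]
contact_force: [-0.4, -0.1, 2.0]
gripper_width: 0.0117
finger_force: 54.9
```

```bash
python3 -c "from h import *;show()"
```

```text
{'time_s': 7.675, 'joint_positions': [-0.1944, 0.1841, 1.435, -0.0, 1.5214, -0.8567], 'ee_pos': [0.577, -0.0559, 0.1187], 'tool_rot': [0.4388, 0.8986, 0.0001, 0.0005], 'contact_force': [-0.3839, -0.1315, 2.0308], 'moment': [-0.1024, 0.0469, -0.1734], 'gripper_width': 0.0117}
```

Call:
jog_arm([
  {"x": 0,"y": 0,"z": 0.0002,"twist": 2.5,"gripper": 0},
  {"x": 0,"y": 0,"z": 0.0005,"twist": 5,"gripper": 0},
  {"x": 0,"y": 0,"z": 0.0007,"twist": 7.5,"gripper": 0},
  {"x": 0,"y": 0,"z": 0.0009,"twist": 10,"gripper": 0},
  {"x": 0,"y": 0,"z": 0.0011,"twist": 12,"gripper": 0},
  {"x": 0,"y": 0,"z": 0.0012,"twist": 14,"gripper": 0},
  {"x": 0,"y": 0,"z": 0.0014,"twist": 16,"gripper": 0},
])

```text
time_s: 8.55
ee_pos: [0.577, -0.0559, 0.1173]
tool_rot: [0.56, 0.828, 0.0, 0.001]
contact_force: [-0.3, -1.7, 5.1]
gripper_width: 0.0115
finger_force: 55.0
```

```bash
python3 -c "from h import *;show()"
```

```text
{'time_s': 8.55, 'joint_positions': [-0.1944, 0.1849, 1.4369, -0.0001, 1.5188, -0.5759], 'ee_pos': [0.577, -0.0559, 0.1173], 'tool_rot': [0.5602, 0.8283, 0.0002, 0.0005], 'contact_force': [-0.3142, -1.6946, 5.1113], 'moment': [-0.1053, 0.2843, 0.0902], 'gripper_width': 0.0115}
```

Call:
jog_arm([
  {"x": 0,"y": 0,"z": 0.0002,"twist": 2,"gripper": 0},
  {"x": 0,"y": 0,"z": 0.0003,"twist": 4,"gripper": 0},
  {"x": 0,"y": 0,"z": 0.0005,"twist": 6,"gripper": 0},
  {"x": 0,"y": 0,"z": 0.0007,"twist": 8,"gripper": 0},
])

```text
time_s: 9.05
ee_pos: [0.5769, -0.056, 0.1166]
tool_rot: [0.617, 0.787, 0.0, 0.0]
contact_force: [-1.4, -0.7, 5.2]
gripper_width: 0.0119
finger_force: 55.0
```

```bash
python3 -c "from h import *;show()"
```

```text
{'time_s': 9.05, 'joint_positions': [-0.1945, 0.1853, 1.4379, -0.0001, 1.5175, -0.4361], 'ee_pos': [0.5769, -0.056, 0.1166], 'tool_rot': [0.6167, 0.7872, 0.0002, 0.0004], 'contact_force': [-1.4027, -0.6666, 5.1767], 'moment': [-0.1475, 0.3147, 0.1196], 'gripper_width': 0.0119}
```

Call:
jog_arm([
  {"x": 0,"y": 0,"z": 0.0002,"twist": 2,"gripper": 0},
  {"x": 0,"y": 0,"z": 0.0003,"twist": 4,"gripper": 0},
  {"x": 0,"y": 0,"z": 0.0005,"twist": 6,"gripper": 0},
  {"x": 0,"y": 0,"z": 0.0007,"twist": 8,"gripper": 0},
])

```text
time_s: 9.55
ee_pos: [0.5769, -0.056, 0.1159]
tool_rot: [0.67, 0.742, 0.0, 0.0]
contact_force: [-1.4, -0.3, 5.5]
gripper_width: 0.0118
finger_force: 55.0
```

```bash
sed -i 's/"moment",/"moment","joint_efforts",/' h.py; python3 -c "from h import *;show()"
```

```text
{'time_s': 9.55, 'joint_positions': [-0.1945, 0.1857, 1.4388, -0.0001, 1.5162, -0.2964], 'ee_pos': [0.5769, -0.056, 0.1159], 'tool_rot': [0.6701, 0.7422, 0.0002, 0.0004], 'contact_force': [-1.3752, -0.3444, 5.5222], 'moment': [-0.1492, 0.3441, 0.2255], 'joint_efforts': [0.046, -34.3166, -27.2424, 0.2853, -0.3834, -0.1124], 'gripper_width': 0.0118}
```

Call:
jog_arm([
  {"x": 0,"y": 0,"z": 0.0002,"twist": 2,"gripper": 0},
  {"x": 0,"y": 0,"z": 0.0003,"twist": 4,"gripper": 0},
])

```text
time_s: 9.8
ee_pos: [0.5769, -0.056, 0.1155]
tool_rot: [0.696, 0.718, 0.0, 0.0]
contact_force: [-1.3, -0.9, 5.5]
gripper_width: 0.0114
finger_force: 55.0
```

```bash
python3 -c "from h import *;show()"
```

```text
{'time_s': 9.8, 'joint_positions': [-0.1945, 0.1858, 1.4393, -0.0001, 1.5156, -0.2267], 'ee_pos': [0.5769, -0.056, 0.1155], 'tool_rot': [0.6956, 0.7184, 0.0002, 0.0004], 'contact_force': [-1.2772, -0.9132, 5.4673], 'moment': [-0.1396, 0.3384, 0.0775], 'joint_efforts': [0.0537, -34.5265, -27.3793, 0.2899, -0.3566, -0.1106], 'gripper_width': 0.0114}
```

Call:
jog_arm([
  {"x": 0,"y": 0,"z": 0.0002,"twist": 2,"gripper": 0},
  {"x": 0,"y": 0,"z": 0.0003,"twist": 4,"gripper": 0},
  {"x": 0,"y": 0,"z": 0.0005,"twist": 6,"gripper": 0},
  {"x": 0,"y": 0,"z": 0.0007,"twist": 8,"gripper": 0},
])

```text
time_s: 10.3
ee_pos: [0.5769, -0.056, 0.1148]
tool_rot: [0.744, 0.668, 0.0, 0.0]
contact_force: [-0.8, -0.7, 5.9]
gripper_width: 0.0121
finger_force: 55.0
```

```bash
python3 -c "from h import *;show()"
```

```text
{'time_s': 10.3, 'joint_positions': [-0.1944, 0.1862, 1.4403, -0.0001, 1.5143, -0.087], 'ee_pos': [0.5769, -0.056, 0.1148], 'tool_rot': [0.744, 0.6681, 0.0002, 0.0003], 'contact_force': [-0.7745, -0.7465, 5.8615], 'moment': [-0.1294, 0.4064, 0.1253], 'joint_efforts': [0.0591, -34.3878, -27.302, 0.298, -0.4142, -0.1121], 'gripper_width': 0.0121}
```

Call:
jog_arm([
  {"x": 0,"y": 0,"z": 0.0002,"twist": 2,"gripper": 0},
  {"x": 0,"y": 0,"z": 0.0003,"twist": 4,"gripper": 0},
  {"x": 0,"y": 0,"z": 0.0005,"twist": 6,"gripper": 0},
  {"x": 0,"y": 0,"z": 0.0007,"twist": 8,"gripper": 0},
])

```text
time_s: 10.8
ee_pos: [0.5768, -0.0559, 0.1141]
tool_rot: [0.789, 0.615, 0.0, 0.0]
contact_force: [-0.1, -1.5, 4.8]
gripper_width: 0.0115
finger_force: 55.0
```

```bash
python3 -c "from h import *;show()"
```

```text
{'time_s': 10.8, 'joint_positions': [-0.1944, 0.1866, 1.4412, -0.0001, 1.5131, 0.0526], 'ee_pos': [0.5768, -0.0559, 0.1141], 'tool_rot': [0.7888, 0.6146, 0.0002, 0.0003], 'contact_force': [-0.141, -1.5345, 4.789], 'moment': [-0.1875, 0.4064, 0.11], 'joint_efforts': [0.0611, -34.3804, -27.3126, 0.3012, -0.4514, -0.1124], 'gripper_width': 0.0115}
```

Call:
jog_arm([
  {"x": 0,"y": 0,"z": 0.0002,"twist": 2,"gripper": 0},
  {"x": 0,"y": 0,"z": 0.0003,"twist": 4,"gripper": 0},
  {"x": 0,"y": 0,"z": 0.0005,"twist": 6,"gripper": 0},
  {"x": 0,"y": 0,"z": 0.0007,"twist": 8,"gripper": 0},
])

```text
time_s: 11.3
ee_pos: [0.5768, -0.056, 0.1134]
tool_rot: [0.83, 0.558, 0.0, 0.0]
contact_force: [-1.1, -0.5, 5.5]
gripper_width: 0.0117
finger_force: 55.0
```

```bash
python3 -c "from h import *;show()"
```

```text
{'time_s': 11.3, 'joint_positions': [-0.1945, 0.187, 1.4422, -0.0001, 1.5118, 0.1922], 'ee_pos': [0.5768, -0.056, 0.1134], 'tool_rot': [0.8298, 0.5581, 0.0002, 0.0003], 'contact_force': [-1.1213, -0.5101, 5.5498], 'moment': [-0.1629, 0.4535, 0.1142], 'joint_efforts': [0.0595, -34.3733, -27.3229, 0.3001, -0.4882, -0.1126], 'gripper_width': 0.0117}
```

Call:
jog_arm([
  {"x": 0,"y": 0,"z": 0.0002,"twist": 2,"gripper": 0},
  {"x": 0,"y": 0,"z": 0.0003,"twist": 4,"gripper": 0},
  {"x": 0,"y": 0,"z": 0.0005,"twist": 6,"gripper": 0},
  {"x": 0,"y": 0,"z": 0.0007,"twist": 8,"gripper": 0},
])

```text
time_s: 11.8
ee_pos: [0.5768, -0.0559, 0.1127]
tool_rot: [0.867, 0.499, 0.0, 0.0]
contact_force: [-0.8, -0.5, 5.9]
gripper_width: 0.0115
finger_force: 55.0
```

```bash
python3 -c "from h import *;show()"
```

```text
{'time_s': 11.8, 'joint_positions': [-0.1944, 0.1874, 1.4431, -0.0001, 1.5105, 0.3319], 'ee_pos': [0.5768, -0.0559, 0.1127], 'tool_rot': [0.8667, 0.4988, 0.0002, 0.0002], 'contact_force': [-0.7735, -0.4532, 5.9476], 'moment': [-0.1666, 0.455, 0.1093], 'joint_efforts': [0.0538, -34.3665, -27.3336, 0.2945, -0.5239, -0.1129], 'gripper_width': 0.0115}
```

Call:
jog_arm([
  {"x": 0,"y": 0,"z": 0.0002,"twist": 2,"gripper": 0},
  {"x": 0,"y": 0,"z": 0.0003,"twist": 4,"gripper": 0},
  {"x": 0,"y": 0,"z": 0.0005,"twist": 6,"gripper": 0},
  {"x": 0,"y": 0,"z": 0.0007,"twist": 8,"gripper": 0},
])

```text
time_s: 12.3
ee_pos: [0.5768, -0.0559, 0.112]
tool_rot: [0.899, 0.437, 0.0, 0.0]
contact_force: [-1.2, -0.2, 5.9]
gripper_width: 0.0115
finger_force: 55.0
```

```bash
python3 -c "from h import *;show()"
```

```text
{'time_s': 12.3, 'joint_positions': [-0.1945, 0.1878, 1.4441, -0.0, 1.5092, 0.4715], 'ee_pos': [0.5768, -0.0559, 0.112], 'tool_rot': [0.8994, 0.4372, 0.0002, 0.0001], 'contact_force': [-1.1523, -0.1998, 5.9457], 'moment': [-0.1257, 0.461, 0.1343], 'joint_efforts': [0.0437, -34.3592, -27.3438, 0.2851, -0.5584, -0.1132], 'gripper_width': 0.0115}
```

Call:
jog_arm([
  {"x": 0,"y": 0,"z": 0.0002,"twist": 2,"gripper": 0},
  {"x": 0,"y": 0,"z": 0.0003,"twist": 4,"gripper": 0},
  {"x": 0,"y": 0,"z": 0.0005,"twist": 6,"gripper": 0},
  {"x": 0,"y": 0,"z": 0.0007,"twist": 8,"gripper": 0},
])

```text
time_s: 12.8
ee_pos: [0.5768, -0.0559, 0.1114]
tool_rot: [0.928, 0.373, 0.0, 0.0]
contact_force: [-1.3, 0.5, 5.4]
gripper_width: 0.0118
finger_force: 55.0
```

```bash
python3 -c "from h import *;show()"
```

```text
{'time_s': 12.8, 'joint_positions': [-0.1944, 0.1882, 1.445, -0.0, 1.508, 0.6111], 'ee_pos': [0.5768, -0.0559, 0.1114], 'tool_rot': [0.9277, 0.3734, 0.0002, 0.0001], 'contact_force': [-1.2926, 0.509, 5.3741], 'moment': [-0.124, 0.4517, 0.1348], 'joint_efforts': [0.0089, -34.2552, -27.294, 0.2752, -0.6139, -0.0895], 'gripper_width': 0.0118}
```

Call:
jog_arm([
  {"x": 0,"y": 0,"z": 0.0002,"twist": 2,"gripper": 0},
  {"x": 0,"y": 0,"z": 0.0003,"twist": 4,"gripper": 0},
  {"x": 0,"y": 0,"z": 0.0005,"twist": 6,"gripper": 0},
])

```text
time_s: 13.18
ee_pos: [0.5767, -0.0559, 0.111]
tool_rot: [0.946, 0.324, 0.0, 0.0]
contact_force: [-2.2, 0.3, 5.9]
gripper_width: 0.0118
finger_force: 55.0
```

```bash
python3 -c "from h import *;show()"
```

```text
{'time_s': 13.175, 'joint_positions': [-0.1944, 0.1883, 1.4456, -0.0001, 1.5072, 0.7155], 'ee_pos': [0.5767, -0.0559, 0.111], 'tool_rot': [0.9459, 0.3244, 0.0002, 0.0001], 'contact_force': [-2.1883, 0.3051, 5.8992], 'moment': [-0.1292, 0.6168, 0.219], 'joint_efforts': [-0.0804, -34.0286, -27.1768, 0.2802, -0.6952, 0.0069], 'gripper_width': 0.0118}
```

Contact is felt: the torque rise is about 0.12 N m, or roughly 24 N. I'll add a small amount more.

Call:
jog_arm([
  {"x": 0,"y": 0,"z": 0.0001,"twist": 1,"gripper": 0},
  {"x": 0,"y": 0,"z": 0.0001,"twist": 2,"gripper": 0},
])

```text
time_s: 13.42
ee_pos: [0.5767, -0.0559, 0.1109]
tool_rot: [0.951, 0.308, 0.0, 0.0]
contact_force: [-0.7, -0.1, 6.1]
gripper_width: 0.0117
finger_force: 55.0
```

```bash
python3 -c "from h import *;show()"
```

```text
{'time_s': 13.425, 'joint_positions': [-0.1944, 0.1884, 1.4458, -0.0001, 1.507, 0.7497], 'ee_pos': [0.5767, -0.0559, 0.1109], 'tool_rot': [0.9513, 0.3082, 0.0002, 0.0001], 'contact_force': [-0.7245, -0.0957, 6.1289], 'moment': [-0.1051, 0.5476, 0.2533], 'joint_efforts': [-0.1014, -34.2481, -27.3183, 0.2847, -0.6616, 0.1591], 'gripper_width': 0.0117}
```

```bash
python3 - <<'E'
from h import *
r=[]
for _ in range(10):
    bot.camera("wrist");s=bot.read_state();r.append([s["moment"][2],s["joint_efforts"][5],s["contact_force"][2],s["joint_positions"][5]])
print(np.round(r,3));print(np.mean(r,0))
E
```

```text
[[0.244 0.297 5.76  0.75 ]
 [0.229 0.268 6.228 0.749]
 [0.19  0.221 6.133 0.749]
 [0.231 0.213 5.68  0.749]
 [0.211 0.212 6.512 0.749]
 [0.235 0.212 4.847 0.749]
 [0.188 0.212 6.694 0.749]
 [0.241 0.212 5.955 0.749]
 [0.264 0.212 5.356 0.749]
 [0.224 0.212 5.05  0.749]]
[0.22567718 0.22720901 5.82160045 0.74944203]
```

Call:
jog_arm([
  {"x": 0,"y": 0,"z": 0.0001,"twist": 1,"gripper": 0},
  {"x": 0,"y": 0,"z": 0.0001,"twist": 1.5,"gripper": 0},
])

```text
time_s: 14.18
ee_pos: [0.5768, -0.0559, 0.1108]
tool_rot: [0.955, 0.296, 0.0, 0.0]
contact_force: [-1.9, -0.2, 6.5]
gripper_width: 0.0116
finger_force: 55.1
```

```bash
python3 - <<'E'
from h import *
show();r=[]
for _ in range(8):
    bot.camera("wrist");s=bot.read_state();r.append([s["moment"][2],s["joint_efforts"][5],s["joint_positions"][5]])
print(np.round(r,3).tolist());print(np.mean(r,0))
E
```

```text
{'time_s': 14.175, 'joint_positions': [-0.1944, 0.1884, 1.4459, -0.0001, 1.5068, 0.7756], 'ee_pos': [0.5768, -0.0559, 0.1108], 'tool_rot': [0.9552, 0.2959, 0.0002, 0.0002], 'contact_force': [-1.88, -0.1874, 6.539], 'moment': [-0.1346, 0.5585, 0.3127], 'joint_efforts': [-0.1258, -34.1853, -27.2805, 0.2877, -0.6789, 0.2581], 'gripper_width': 0.0116}
[[0.283, 0.317, 0.776], [0.293, 0.3, 0.775], [0.219, 0.276, 0.775], [0.255, 0.272, 0.775], [0.254, 0.272, 0.775], [0.335, 0.272, 0.775], [0.292, 0.272, 0.775], [0.273, 0.272, 0.775]]
[0.27547205 0.28136527 0.77542794]
```

Call:
jog_arm([
  {"x": 0,"y": 0,"z": 0,"twist": 0,"gripper": 45},
  {"x": 0,"y": 0,"z": 0,"twist": 0,"gripper": 45},
  {"x": 0,"y": 0,"z": -0.03,"twist": 0,"gripper": 45},
  {"x": 0,"y": 0,"z": -0.075,"twist": 0,"gripper": 45},
  {"x": -0.005,"y": 0.01,"z": -0.085,"twist": -10,"gripper": 45},
  {"x": -0.015,"y": 0.032,"z": -0.085,"twist": -20,"gripper": 45},
  {"x": -0.025,"y": 0.055,"z": -0.085,"twist": -30,"gripper": 45},
  {"x": -0.033,"y": 0.0725,"z": -0.085,"twist": -40,"gripper": 45},
])

```text
time_s: 15.58
ee_pos: [0.5905, -0.1351, 0.194]
tool_rot: [0.795, 0.607, -0.0, -0.001]
contact_force: [-0.1, 0.7, 0.9]
gripper_width: 0.0422
finger_force: 0.0
```

Call:
jog_arm([
  {"x": 0,"y": 0,"z": 0,"twist": -10,"gripper": 45},
  {"x": 0,"y": 0,"z": 0,"twist": -20,"gripper": 45},
  {"x": 0,"y": 0,"z": 0,"twist": -25.6,"gripper": 45},
  {"x": 0,"y": 0,"z": 0,"twist": -25.6,"gripper": 45},
])

```text
time_s: 16.08
ee_pos: [0.5904, -0.1342, 0.1941]
tool_rot: [0.643, 0.766, -0.0, -0.001]
contact_force: [1.0, -0.6, -0.5]
gripper_width: 0.0424
finger_force: 0.0
```

```bash
python3 - <<'E'
from h import *
show();c=bot.get_calibration("wrist");i=bot.camera("wrist");cv2.imwrite("pics/w5.png",i[:,:,::-1]);np.save("c5.npy",c)
T=np.array(c["camera_from_world"])
for p in ([.5906,-.1343,.125],[.5768,-.0559,.143]):
    q=T[:3,:3]@p+T[:3,3];print(q[:2]/q[2]*c["fx"]+[c["cx"],c["cy"]])
E
```

```text
{'time_s': 16.075, 'joint_positions': [-0.3174, 0.2143, 1.2491, 0.0002, 1.6794, -0.4915], 'ee_pos': [0.5904, -0.1342, 0.1941], 'tool_rot': [0.6429, 0.7659, -0.0001, -0.0006], 'contact_force': [0.9572, -0.5756, -0.5397], 'moment': [-0.0251, 0.0566, 0.0119], 'joint_efforts': [-0.0261, -39.4137, -30.2586, 0.0556, 0.0572, -0.2024], 'gripper_width': 0.0424}
[254.98909251 196.73527663]
[254.89330494 110.54481884]
```

View pics/w5.png

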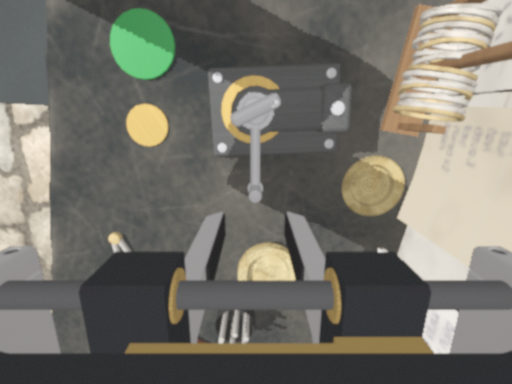

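The post top is at (255,194), as predicted, so I'll descend and grip.

Call:
jog_arm([
  {"x": 0,"y": 0,"z": 0.04,"twist": 0,"gripper": 45},
  {"x": 0,"y": 0,"z": 0.075,"twist": 0,"gripper": 45},
  {"x": 0,"y": 0,"z": 0.095,"twist": 0,"gripper": 45},
  {"x": 0,"y": 0,"z": 0.0985,"twist": 0,"gripper": 45},
  {"x": 0,"y": 0,"z": 0.0985,"twist": 0,"gripper": 0},
  {"x": 0,"y": 0,"z": 0.0985,"twist": 0,"gripper": 0},
  {"x": 0,"y": 0,"z": 0.0985,"twist": 0,"gripper": 0},
  {"x": 0,"y": 0,"z": 0.0985,"twist": 0,"gripper": 0},
], squeeze=35)

```text
time_s: 17.12
ee_pos: [0.5911, -0.1345, 0.0976]
tool_rot: [0.642, 0.766, 0.0, 0.001]
contact_force: [-0.5, -0.7, 2.4]
gripper_width: 0.0122
finger_force: 35.0
```

```bash
python3 -c "from h import *;show()";python3 arc.py -80 8 -4
```

```text
{'time_s': 17.125, 'joint_positions': [-0.3173, 0.253, 1.3953, -0.0, 1.4914, -0.4929], 'ee_pos': [0.5911, -0.1345, 0.0976], 'tool_rot': [0.6424, 0.7664, 0.0003, 0.0009], 'contact_force': [-0.4856, -0.7169, 2.4391], 'moment': [-0.1076, 0.1072, 0.0372], 'joint_efforts': [0.1157, -38.6924, -28.2171, 0.1397, -0.0166, -0.0049], 'gripper_width': 0.0122}
yaw 10.063261452819118
-4.0 x 0.0002 y -0.0055 twist 4.0 z 0.0003
-8.0 x 0.0008 y -0.0111 twist 8.0 z 0.0006
-12.0 x 0.0018 y -0.0165 twist 12.0 z 0.0008
-16.0 x 0.0031 y -0.0219 twist 16.0 z 0.0011
-20.0 x 0.0048 y -0.0272 twist 20.0 z 0.0014
-24.0 x 0.0069 y -0.0323 twist 24.0 z 0.0017
-28.0 x 0.0093 y -0.0373 twist 28.0 z 0.0020
-32.0 x 0.0121 y -0.0421 twist 32.0 z 0.0022
```

Call:
jog_arm([
  {"x": 0.0002,"y": -0.0055,"z": 0,"twist": 4,"gripper": 0},
  {"x": 0.0008,"y": -0.011,"z": 0.0005,"twist": 8,"gripper": 0},
  {"x": 0.0018,"y": -0.0165,"z": 0.001,"twist": 12,"gripper": 0},
  {"x": 0.003,"y": -0.022,"z": 0.001,"twist": 16,"gripper": 0},
  {"x": 0.005,"y": -0.027,"z": 0.0015,"twist": 20,"gripper": 0},
  {"x": 0.007,"y": -0.0325,"z": 0.0015,"twist": 24,"gripper": 0},
  {"x": 0.0095,"y": -0.0375,"z": 0.002,"twist": 28,"gripper": 0},
  {"x": 0.012,"y": -0.042,"z": 0.0025,"twist": 32,"gripper": 0},
])

```text
time_s: 18.12
ee_pos: [0.5476, -0.1303, 0.0953]
tool_rot: [0.829, 0.559, 0.001, 0.001]
contact_force: [-0.0, -0.4, 4.3]
gripper_width: 0.0123
finger_force: 35.0
```

```bash
python3 -c "from h import *;show()";python3 arc.py -112 8 -2
```

```text
{'time_s': 18.125, 'joint_positions': [-0.334, 0.1607, 1.5096, -0.0004, 1.4688, 0.0511], 'ee_pos': [0.5476, -0.1303, 0.0953], 'tool_rot': [0.8294, 0.5587, 0.0006, 0.0011], 'contact_force': [-0.0456, -0.3599, 4.2841], 'moment': [-0.1488, 0.2088, 0.0494], 'joint_efforts': [0.1738, -33.7001, -27.6373, 0.2188, -0.0654, -0.3936], 'gripper_width': 0.0123}
yaw -22.065135403416598
-2.0 x 0.0000 y -0.0028 twist 2.0 z 0.0001
-4.0 x 0.0002 y -0.0055 twist 4.0 z 0.0003
-6.0 x 0.0004 y -0.0083 twist 6.0 z 0.0004
-8.0 x 0.0008 y -0.0111 twist 8.0 z 0.0006
-10.0 x 0.0012 y -0.0138 twist 10.0 z 0.0007
-12.0 x 0.0017 y -0.0165 twist 12.0 z 0.0008
-14.0 x 0.0023 y -0.0192 twist 14.0 z 0.0010
-16.0 x 0.0031 y -0.0219 twist 16.0 z 0.0011
```

Call:
jog_arm([
  {"x": 0,"y": -0.0028,"z": 0,"twist": 2,"gripper": 0},
  {"x": 0.0002,"y": -0.0055,"z": 0.0003,"twist": 4,"gripper": 0},
  {"x": 0.0004,"y": -0.0083,"z": 0.0004,"twist": 6,"gripper": 0},
  {"x": 0.0008,"y": -0.011,"z": 0.0006,"twist": 8,"gripper": 0},
])

```text
time_s: 18.62
ee_pos: [0.5376, -0.1255, 0.0947]
tool_rot: [0.866, 0.5, 0.0, 0.001]
contact_force: [-0.2, -1.1, 6.5]
gripper_width: 0.0119
finger_force: 35.0
```

```bash
cat > t.py <<'E'
from h import *
def ft(s):
    q=s["tool_rot"];Y=np.array([2*q[0]*q[1],1-2*q[0]**2]);X=np.array([-Y[1],Y[0]]);F=np.array(s["contact_force"])
    return F[:2]@Y,F[:2]@X,F[2],s["joint_efforts"][0]
s=bot.read_state();print("now",np.round(ft(s),2),np.round(s["ee_pos"],4),"lever",np.degrees(np.arctan2(s["ee_pos"][1]+.056,s["ee_pos"][0]-.5767)))
r=[]
for _ in range(4): bot.camera("wrist");r.append(ft(bot.read_state()))
print(np.round(r,2).tolist(),np.mean(r,0).round(2))
E
python3 t.py
```

```text
now [ 0.37 -1.06  6.48  0.68] [ 0.5376 -0.1255  0.0947] lever -119.3359868652262
[[-1.49, -1.8, 5.81, 0.7], [-0.69, -1.27, 6.01, 0.71], [-2.01, -1.62, 6.1, 0.67], [-0.79, -1.15, 6.16, 0.66]] [-1.24 -1.46  6.02  0.68]
```

Call:
jog_arm([
  {"x": 0,"y": -0.0028,"z": 0,"twist": 2,"gripper": 0},
  {"x": 0.0002,"y": -0.0055,"z": 0,"twist": 4,"gripper": 0},
  {"x": 0.0004,"y": -0.0083,"z": 0.0002,"twist": 6,"gripper": 0},
  {"x": 0.0008,"y": -0.011,"z": 0.0004,"twist": 8,"gripper": 0},
])

```text
time_s: 19.32
ee_pos: [0.5284, -0.1194, 0.0942]
tool_rot: [0.899, 0.438, 0.0, 0.001]
contact_force: [-1.3, -0.7, 6.4]
gripper_width: 0.0122
finger_force: 35.0
```

```bash
python3 t.py
```

```text
now [-0.61 -1.37  6.38  0.8 ] [ 0.5284 -0.1194  0.0942] lever -127.31055602010267
[[-1.54, -1.6, 5.82, 0.81], [-0.16, -1.65, 7.49, 0.82], [-0.35, -1.86, 6.92, 0.78], [-0.66, -2.32, 6.46, 0.76]] [-0.68 -1.86  6.67  0.79]
```

Call:
jog_arm([
  {"x": 0,"y": -0.0028,"z": 0,"twist": 2,"gripper": 0},
  {"x": 0.0002,"y": -0.0055,"z": 0,"twist": 4,"gripper": 0},
])

```text
time_s: 19.77
ee_pos: [0.5242, -0.116, 0.094]
tool_rot: [0.914, 0.407, 0.0, 0.001]
contact_force: [0.2, -2.7, 5.6]
gripper_width: 0.0122
finger_force: 35.0
```

```bash
python3 t.py
```

```text
now [ 1.91 -1.88  5.6   0.97] [ 0.5242 -0.116   0.094 ] lever -131.2140056445364
[[0.63, -0.93, 4.73, 0.83], [-0.27, -0.85, 5.29, 0.92], [-0.36, -2.52, 5.59, 0.88], [0.29, -2.59, 6.47, 0.86]] [ 0.07 -1.72  5.52  0.87]
```

Call:
jog_arm([
  {"x": 0,"y": -0.0014,"z": 0,"twist": 1,"gripper": 0},
  {"x": 0,"y": -0.0028,"z": 0,"twist": 2,"gripper": 0},
  {"x": 0.0001,"y": -0.0042,"z": 0,"twist": 3,"gripper": 0},
])

```text
time_s: 20.35
ee_pos: [0.5215, -0.1135, 0.094]
tool_rot: [0.924, 0.383, 0.001, 0.001]
contact_force: [0.7, -2.9, 5.6]
gripper_width: 0.0121
finger_force: 35.0
```

```bash
python3 t.py
```

```text
now [ 2.58 -1.56  5.58  1.5 ] [ 0.5215 -0.1135  0.094 ] lever -133.86676220207875
[[1.82, -2.82, 3.97, 1.49], [1.82, -3.19, 5.65, 1.54], [2.04, -1.93, 6.0, 1.51], [1.09, -2.61, 5.64, 1.48]] [ 1.69 -2.64  5.31  1.5 ]
```

Call:
jog_arm([
  {"x": 0,"y": -0.0014,"z": 0,"twist": 1,"gripper": 0},
  {"x": 0,"y": -0.0028,"z": 0,"twist": 2,"gripper": 0},
])

```text
time_s: 20.8
ee_pos: [0.5196, -0.1116, 0.094]
tool_rot: [0.93, 0.367, 0.001, 0.002]
contact_force: [0.7, -4.3, 4.8]
gripper_width: 0.0124
finger_force: 35.0
```

```bash
python3 t.py
```

```text
now [ 3.61 -2.45  4.77  1.83] [ 0.5196 -0.1116  0.094 ] lever -135.71875274401216
[[2.61, -2.78, 4.91, 1.82], [3.09, -2.27, 5.64, 1.86], [3.1, -2.5, 5.37, 1.84], [2.58, -2.13, 5.5, 1.82]] [ 2.85 -2.42  5.35  1.84]
```

Call:
jog_arm([
  {"x": 0,"y": -0.0014,"z": 0,"twist": 1,"gripper": 0},
  {"x": 0,"y": -0.0028,"z": 0,"twist": 2,"gripper": 0},
  {"x": 0,"y": -0.0042,"z": 0,"twist": 3,"gripper": 0},
])

```text
time_s: 21.38
ee_pos: [0.5171, -0.1088, 0.094]
tool_rot: [0.94, 0.342, 0.001, 0.002]
contact_force: [2.0, -4.9, 4.7]
gripper_width: 0.0122
finger_force: 35.0
```

```bash
python3 t.py
```

```text
now [ 5.04 -1.57  4.72  2.29] [ 0.5171 -0.1088  0.094 ] lever -138.45544831359098
[[4.37, -2.46, 4.31, 2.24], [4.93, -1.81, 4.79, 2.29], [4.13, -2.16, 4.8, 2.38], [3.59, -2.09, 4.65, 2.37]] [ 4.26 -2.13  4.64  2.32]
```

Call:
jog_arm([
  {"x": 0,"y": -0.0014,"z": 0,"twist": 1,"gripper": 0},
  {"x": 0,"y": -0.0028,"z": 0,"twist": 2,"gripper": 0},
  {"x": 0,"y": -0.0042,"z": 0,"twist": 3,"gripper": 0},
  {"x": 0.0002,"y": -0.0055,"z": 0,"twist": 4,"gripper": 0},
])

```text
time_s: 22.08
ee_pos: [0.5139, -0.105, 0.094]
tool_rot: [0.951, 0.309, 0.001, 0.003]
contact_force: [3.0, -7.8, 3.9]
gripper_width: 0.0122
finger_force: 35.0
```

```bash
python3 t.py
```

```text
now [ 8.08 -2.14  3.93  3.06] [ 0.5139 -0.105   0.094 ] lever -142.0291312009367
[[6.51, -2.06, 4.91, 2.93], [6.89, -1.2, 3.6, 2.98], [6.38, -2.13, 5.22, 2.95], [6.37, -2.5, 3.78, 2.92]] [ 6.54 -1.97  4.38  2.94]
```

Call:
jog_arm([
  {"x": 0,"y": -0.0014,"z": 0,"twist": 1,"gripper": 0},
  {"x": 0,"y": -0.0028,"z": 0,"twist": 2,"gripper": 0},
  {"x": 0,"y": -0.0042,"z": 0,"twist": 3,"gripper": 0},
  {"x": 0.0002,"y": -0.0055,"z": 0,"twist": 4,"gripper": 0},
])

```text
time_s: 22.78
ee_pos: [0.511, -0.1012, 0.0939]
tool_rot: [0.961, 0.276, 0.001, 0.003]
contact_force: [3.0, -7.5, 2.8]
gripper_width: 0.0121
finger_force: 35.0
```

```bash
python3 t.py
```

```text
now [ 7.99 -1.45  2.82  3.74] [ 0.511  -0.1012  0.0939] lever -145.48993004567998
[[8.08, -2.57, 3.48, 3.6], [7.74, -2.73, 3.77, 3.65], [8.84, -2.19, 3.77, 3.61], [7.17, -2.7, 4.35, 3.58]] [ 7.96 -2.55  3.84  3.61]
```

Call:
jog_arm([
  {"x": 0,"y": -0.0014,"z": 0,"twist": 1,"gripper": 0},
  {"x": 0,"y": -0.0028,"z": 0,"twist": 2,"gripper": 0},
  {"x": 0,"y": -0.0035,"z": 0,"twist": 2.5,"gripper": 0},
])

```text
time_s: 23.35
ee_pos: [0.5094, -0.0987, 0.0939]
tool_rot: [0.967, 0.255, 0.001, 0.004]
contact_force: [3.1, -9.6, 2.7]
gripper_width: 0.0124
finger_force: 35.0
```

```bash
python3 t.py
```

```text
now [ 9.87 -2.04  2.7   4.2 ] [ 0.5094 -0.0987  0.0939] lever -147.62989694934907
[[9.26, -1.63, 2.85, 4.12], [9.49, -1.2, 3.52, 4.13], [9.08, -0.9, 4.2, 4.11], [9.71, -1.99, 3.07, 4.09]] [ 9.39 -1.43  3.41  4.11]
```

Call:
jog_arm([
  {"x": 0,"y": 0,"z": 0,"twist": 0,"gripper": 45},
  {"x": 0,"y": 0,"z": 0,"twist": 0,"gripper": 45},
  {"x": 0,"y": 0,"z": 0,"twist": 0,"gripper": 45},
  {"x": 0,"y": 0,"z": -0.03,"twist": 0,"gripper": 45},
  {"x": 0,"y": 0,"z": -0.08,"twist": 0,"gripper": 45},
  {"x": 0,"y": 0,"z": -0.13,"twist": 0,"gripper": 45},
  {"x": 0,"y": 0,"z": -0.17,"twist": 0,"gripper": 45},
  {"x": 0,"y": 0,"z": -0.17,"twist": 0,"gripper": 45},
])

```text
time_s: 24.55
ee_pos: [0.509, -0.0954, 0.2667]
tool_rot: [0.967, 0.255, 0.003, 0.002]
contact_force: [0.2, 0.1, -0.1]
gripper_width: 0.0425
finger_force: 0.0
```

```bash
python3 - <<'E'
from h import *
show();i=bot.camera("wrist");c=bot.get_calibration("wrist");j=bot.camera("top")
cv2.imwrite("pics/w6.png",i[:,:,::-1])
d=cv2.absdiff(j[:,:,::-1],cv2.imread("pics/top0.png")).max(2)>60;ys,xs=np.nonzero(d);print(len(xs))
T=np.array(c["camera_from_world"])
for p in ([.5094,-.0987,.121],[.5767,-.056,.143]):
    q=T[:3,:3]@p+T[:3,3];print(q[:2]/q[2]*c["fx"]+[c["cx"],c["cy"]])
E
```

```text
{'time_s': 24.55, 'joint_positions': [-0.2952, 0.006, 1.3352, 0.0007, 1.7935, 0.7591], 'ee_pos': [0.509, -0.0954, 0.2667], 'tool_rot': [0.9668, 0.2555, 0.0031, 0.0015], 'contact_force': [0.1783, 0.1351, -0.0578], 'moment': [-0.0814, 0.1398, -0.0292], 'joint_efforts': [-0.0428, -31.1829, -31.2287, 0.0626, 0.0772, -0.0002], 'gripper_width': 0.0425}
13263
[257.95052698 179.43982663]
[254.73998507 111.95171931]
```

View pics/w6.png

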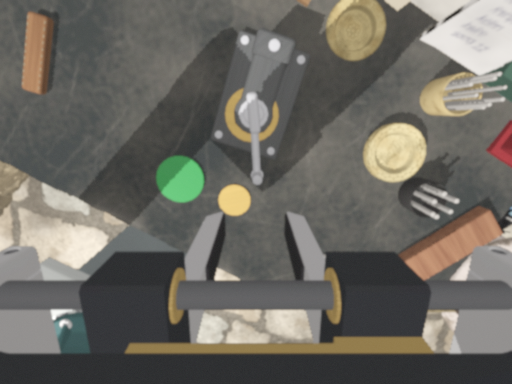

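The lever stays at its tightened place: the post is at (257,178), within about 1.5 px of prediction. The blank is centred and the gripper is clear, so I'll hand in.

```bash
python3 -c "
from plant import bot
print(bot.finish_job())"
```

```text
the job is handed in; nothing more can be done
None
```

Job handed in at about 25 s, verdict not shown: I freed the jam nut by 60°, turned the screw down until the foot bore at roughly 31 N (from torque), and retightened the nut to a push of about 9.5–10 N.

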